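Find the heavy side of a sealed rotor by feel and hold it down

ROBOT

A 6-joint arm with a two-finger parallel gripper is mounted at the origin on a cart in front of the work surface, level with it; the furniture and walls round the work are solid. World frame = base frame: x ahead of the robot, y to its left, z up, the work surface at z = 0. Lengths are in m, angles in rad, forces in N, time in s.
With the tool pointing down it reaches from about 0.35 to 0.975 m from the base axis. Payload 4.9 kg.
Tool frame: the origin (TCP) lies midway between the tips of the shut fingers; the grasp point (between the pads) lies 19 mm behind it; z points along the fingers, y is the direction in which the jaws open and shut (so a half turn about z gives the same grasp; the last joint's range is limited). The gripper opens to 85 mm and grips with 20 to 120 N. Pads are 22 mm wide; open, the fingers measure 114 mm over their backs; the gripper's body (76 mm by 85 mm) begins 54 mm behind the grasp point. The pads swing forward as they close: fully open they stand 13 mm farther back than shut.
Start: joints at [-1.299, 0.053, 1.613, -0, 1.476, -0.119], TCP at [0.238, -0.578, 0.231] pointing down, gripper open.
Joint ranges: [-3.01, 3.01], [-1.01, 2.22], [0.06, 2.58], [-1.02, 4.17], [0.09, 2.62], [-3.14, 3.14]. Speed limits (rad/s): [2.57, 2.57, 3.14, 3.14, 3.14, 3.14].

INTERFACE

Orientations are given as a unit quaternion [w, x, y, z].
In Python, from plant import manip gives the robot as it stands. The module is installed in compiled form; this text tells all that it offers.
- The arm moves only by the tool move_arm, never from a script. Its argument "rows" is a list of rows, each an object of numbers: "tx", "ty", "tz": the shift along the tool's x, y, z in m; "ax", "ay", "az": the turn, a rotation vector about the tool's x, y, z in degrees; "jaw": the closure in counts, from 0 (fully open) to 255 (shut). In form: [{"tx": .., "ty": .., "tz": .., "ax": .., "ay": .., "az": .., "jaw": ..}, ...]. A call has 1 to 12 rows; each row shifts and turns the pose as measured when the row begins, along the tool's axes as they then stand; what a row does not reach is not made up. A row lasts 1/10 s, in which the tool goes at most 50 mm and 8.59 degrees, less where a joint would pass 70% of its speed; a pose out of reach is approached as far as the arm can. A call with a gripper value outside its range is refused whole. The fingers move at their own pace and stop on an object; the grip force is fixed at half the most. Time passes only in rows, so rows that do not move let the fingers close. It gives the time, the measured TCP pose, the force and the opening at its end, in the units of the state.
- manip.state(): the state, without advancing time (a new reading comes with each control period).
- manip.grab_frame(name): name is "scene" or "top"; returns a dict with "color" (480x640x3 uint8, red, green, blue), "intrinsics" (3x3 intrinsics, pixels), "R" (3x3) and "t" (3): a world point X has camera coordinates R X + t. Camera axes: x right, y down, z forward; pixel columns grow to the right and rows downward; lengths in m; the calibration is good to about 2 mm. A picture is of the moment at which its call begins. There is no depth.
- manip.job_done(): hands the job in, once; it reports no verdict.
The state is a dict: "time": time; "joint_pos": joint angles; "joint_vel": joint speeds; "joint_efforts": joint torques, N m; "tool_pos": TCP position; "tool_rot": TCP orientation; "contact_force": force on the tool from outside, world axes, zero at the start; "ft_torque": the same for the moment, N m; "gripper_width": opening from 0.0 (shut) to 1.0 (fully open).
Only numpy, scipy, OpenCV 4.12 (cv2) and the standard library are available. Lean on these libraries where they do the work, as an engineer would, in place of code of your own. Each camera call takes 0.05 s, during which the arm holds its last target.

TASK

First take the stiff-armed magnifier by its knob and swing it about a quarter turn out of the way, round towards the robot and on to the left, where it stays. Then grip the crank handle of the sealed rotor on the balancing stand, turn the rotor through at least one full turn (either way) to feel which side is heavy, and finish still gripping the handle with the heavy side straight down and the rotor still, so that a balance weight can be fitted opposite; let the program end while holding the handle. Leave the things standing round about where they are.

Things in the scene. Friction and masses are not known exactly. Their poses are not given: they have to be found in the camera images.
- axle_front (a point): On the rotor's axle line, 130 mm above the worktop, in the plane in which the middle of the crank handle circles; fixed to the grey balancing stand. Its x axis runs along the level axle, away from the robot; y to the left, z up; it has the stand's yaw. The stand's front pillar begins 80 mm farther along x; nothing is nearer the robot but low things lying on the worktop.
- rotor_mid (a point): Centre of the sealed aluminium rotor (130 mm across, 62 mm wide). A hidden weight sits inside at an angle round the axle that differs every time; nothing outside shows it and all else is balanced. Level with the axle it pulls with 0.15 to 0.23 N m (3 to 4.5 N at the handle): the handle needs more push where the weight is lifted, less where it comes down.
- rotor (a joint): Rotor angle in rad: 0 with the crank handle straight up, growing clockwise seen from the robot (top towards the robot's right); -0.6 to 0.6 at the start; turns several times either way. At q the handle is 50 mm * (-sin q) along y and 50 mm * cos q along z from axle_front. The bearing is stiff: friction of 0.27 N m (5.4 N at the handle) keeps the rotor wherever it is left.
- handle_mid (a point): Middle of the crank handle: a black round sleeve 18 mm thick and 90 mm long, parallel to the axle and 50 mm from it, pointing at the robot; the crank arm begins 63 mm behind this point. The sleeve spins freely on its pin, so fingers that grip it can keep their own direction all round the circle. Its orientation means nothing.
- magnifier_knob (a point): Middle of the magnifier's upright black round knob, 18 mm thick; grip it from 20 mm below to 17 mm above this point, which is 253 mm above the worktop and 100 mm from the arm's upright pivot. The arm's top lies 24 mm below it. The round lens (82 mm across, 14 mm thick) is farther out on the same arm, 170 mm from the pivot.
- magnifier_pivot (a point): Point on the upright pivot axis of the magnifier's arm, at the height of the knob's middle; fixed to the stand (post 16 mm thick, ends below the arm).
- magnifier (a joint): Swing of the magnifier's arm in rad: 0 with the lens over the crank handle, in the way of a hand gripping it (start -0.15 to 0.2); grows as the arm swings clockwise seen from above, towards the robot and then to the left; 1.57 is a quarter turn, the stop is at 2.3. Stiff: about 0.4 N m (4 N at the knob), stays where it is left. Clear of the crank from 1.2 on.
- slide_box: Bystander, lying on the worktop: blue plastic slide box 66 x 98 x 35 mm, origin at the centre of its underside.
- timer: Bystander: small white timer 55 x 62 x 22 mm, origin at the centre of its underside.
- vial: Bystander: small glass vial 23 mm across, 54 mm tall, origin at the centre of its underside.
- gauze_roll: Bystander: white gauze roll 50 mm across, 61 mm tall, standing; origin at the centre of its underside.
- bottle: Bystander, behind the stand: clear bottle 63 mm across, 163 mm tall, origin at the centre of its underside.

How it is judged:
On the way, in this order (a step that is already met when the one before it is completed fails the run):
1. the magnifier is swung clear of the crank (value of joint magnifier above 1.2 rad), for 0.2 s.
2. the rotor has been turned through about a full turn by its crank handle ((value of joint rotor above 5.6 rad or value of joint rotor below -5.6 rad) and contact force between the fingers and crank_handle above 0.5 N), for 0.05 s.
At the end, for the whole second after the job is handed in: The magnifier's arm still stands swung away (over 1.2 rad), the rotor's hidden weight is within 25 degrees of straight below the axle, the rotor is still (under 0.05 rad/s) and the fingers still grip the crank handle (over 2 N) (value of joint magnifier above 1.2 rad and height (world z) of slug below 0.0983 m and velocity of joint rotor between -0.05 and 0.05 rad/s and contact force between the fingers and crank_handle above 2 N); the arm keeps its last pose, push and grip.
It fails at once if the slide box is pushed away by more than 30 mm (distance of slide_box from where it was at the start of the episode above 0.03 m).
It fails at once if the timer is pushed away by more than 30 mm (distance of timer from where it was at the start of the episode above 0.03 m).
It fails at once if the vial is pushed away by more than 30 mm (distance of vial from where it was at the start of the episode above 0.03 m).
It fails at once if the gauze roll is pushed away by more than 30 mm (distance of gauze_roll from where it was at the start of the episode above 0.03 m).
It fails at once if the bottle is pushed away by more than 30 mm (distance of bottle from where it was at the start of the episode above 0.03 m).
It also fails if it takes over 72 s, if anything falls off the work surface, if the arm or the gripper's body presses on something with over 40 N, if the wrist force passes 120 N, or if a joint passes its speed limit or range.

## Working session

There is one attempt and no reset: what is moved stays moved. The work goes in short steps, Python scripts to look and compute and a tool call to move; the robot and the scene stay as the last step left them, time stands still between calls to the robot, and variables do not carry over. Pictures are saved under pics/ and viewed, and the job is handed in when it is done.

Besides the shell and the picture viewer there is one more tool, called after "Call:" as name([rows], argument=value, ...), one row to a line, values as JSON. move_arm: Moves the arm, as the interface text tells. Its arguments: {"type":"object","properties":{"rows":{"type":"array"}},"required":["rows"]}

```bash
mkdir -p pics; python3 - <<'E'
from plant import manip
import cv2,numpy as np
s=manip.state()
for k,v in s.items(): print(k,np.round(v,4))
for n in("scene","top"):
    f=manip.grab_frame(n); cv2.imwrite(f"pics/{n}0.png",f["color"][:,:,::-1])
    print(n,np.round(f["intrinsics"],1).tolist(),np.round(f["R"],4).tolist(),np.round(f["t"],4).tolist(), 'C',-f["R"].T@f["t"])
E
```

```text
time 0.0
joint_pos [-1.299   0.0534  1.6143 -0.      1.476  -0.1191]
joint_vel [ 0.0001 -0.0017 -0.0007  0.0004  0.0012  0.0002]
joint_efforts [-2.00000e-04 -3.93680e+01 -3.70174e+01 -1.00000e-04  7.00000e-03
 -0.00000e+00]
tool_pos [ 0.2379 -0.5773  0.2301]
tool_rot [-1.000e-03  9.810e-01  1.942e-01 -1.000e-04]
contact_force [-0.2795 -0.4889 -0.9306]
ft_torque [ 0.0042 -0.0026  0.0676]
gripper_width 1.0008
scene [[487.2, 0.0, 328.7], [0.0, 487.2, 235.5], [0.0, 0.0, 1.0]] [[-0.671, -0.7413, -0.0151], [-0.3605, 0.344, -0.867], [0.6479, -0.5763, -0.4981]] [0.4251, 0.347, 0.6431] C [-0.00628667  0.56642102  0.62758086]
top [[492.3, 0.0, 311.4], [0.0, 492.3, 246.4], [0.0, 0.0, 1.0]] [[-0.0094, -0.9998, 0.0197], [-0.992, 0.0069, -0.126], [0.1259, -0.0207, -0.9918]] [0.0293, 0.5729, 1.0791] C [0.43275502 0.04771574 1.14191118]
```

View pics/scene0.png

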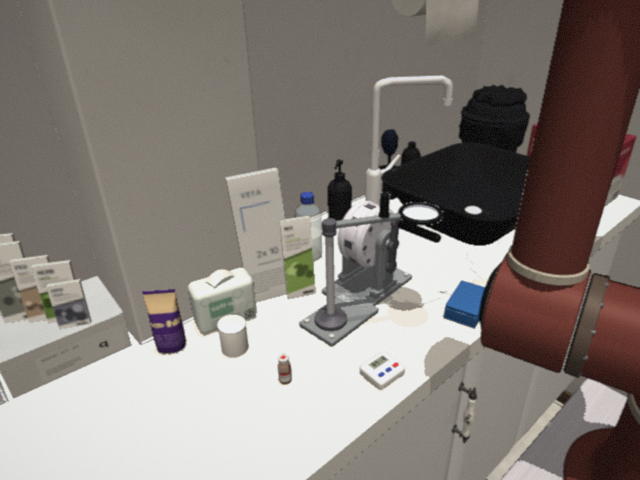

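View pics/top0.png

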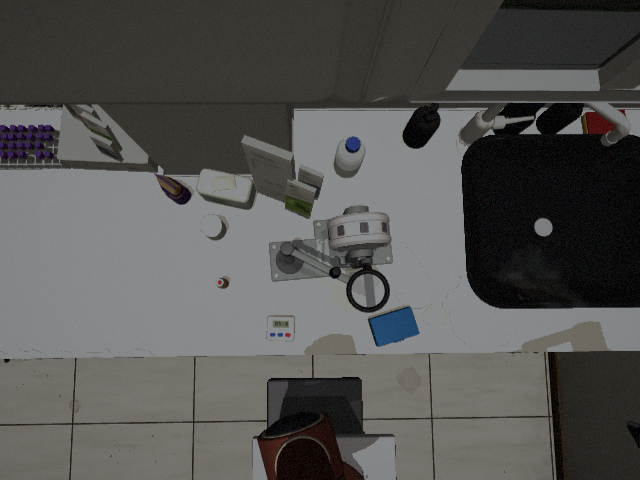

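The scene view shows the post and pivot near (330,228), the lens at (421,212) and the crank handle below it at (422,235). The top view shows the pivot near (288,249), the knob at (336,272), the lens ring at (368,289) and the rotor at (358,230). I'll enlarge both views.

```bash
python3 - <<'E'
import cv2
a=cv2.imread("pics/scene0.png")[180:350,290:470]; cv2.imwrite("pics/s0c.png",cv2.resize(a,None,fx=3.5,fy=3.5,interpolation=2)[:600])
a=cv2.imread("pics/top0.png")[190:350,250:430]; cv2.imwrite("pics/t0c.png",cv2.resize(a,None,fx=3.7,fy=3.7,interpolation=2))
E
```

```text
(no output)
```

View pics/s0c.png

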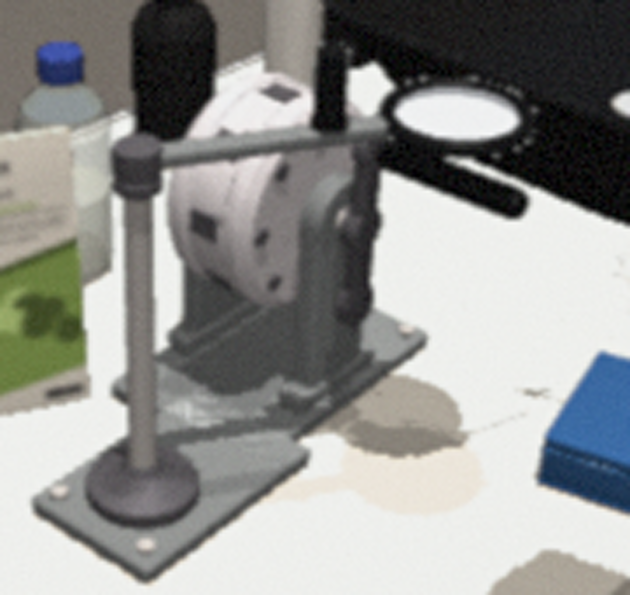

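View pics/t0c.png

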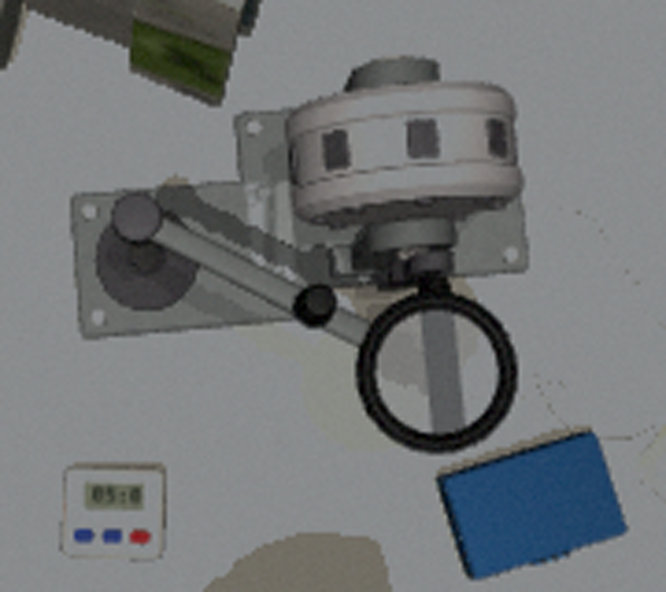

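```bash
cat > h.py <<'E'
import numpy as np, cv2
from plant import manip
K={"scene":None}
def cams():
    c={}
    for n in("scene","top"):
        f=manip.grab_frame(n); c[n]=f
    return c
# static calibration saved
import os,pickle
if os.path.exists("cal.pkl"): CAL=pickle.load(open("cal.pkl","rb"))
else:
    CAL={n:{k:v for k,v in manip.grab_frame(n).items() if k!="color"} for n in("scene","top")}; pickle.dump(CAL,open("cal.pkl","wb"))
def ray(n,p):
    f=CAL[n]; R=np.array(f["R"]);t=np.array(f["t"])
    d=R.T@(np.linalg.inv(f["intrinsics"])@np.array([p[0],p[1],1.])); return -R.T@t,d/np.linalg.norm(d)
def onz(n,p,z):
    c,d=ray(n,p); return c+d*(z-c[2])/d[2]
def tri(ps,pt):
    a,u=ray("scene",ps);b,v=ray("top",pt)
    A=np.stack([u,-v],1); s=np.linalg.lstsq(A,b-a,rcond=None)[0]
    P=a+u*s[0];Q=b+v*s[1]; return (P+Q)/2,np.linalg.norm(P-Q)
def proj(n,X):
    f=CAL[n]; c=np.array(f["R"])@np.array(X)+np.array(f["t"]); q=np.array(f["intrinsics"])@c; return q[:2]/q[2]
E
python3 - <<'E'
from h import *
S=lambda x,y:(290+x/3.5,180+y/3.5)
T=lambda x,y:(250+x/3.7,190+y/3.7)
np.set_printoptions(precision=4,suppress=True)
print("lens",tri(S(460,113),T(437,371)))
print("knobtop",tri(S(331,48),T(319,300)))
print("knob z.272",onz("top",T(319,300),.272))
print("pivcap",tri(S(136,148),T(137,217)), onz("top",T(137,217),.245))
print("handle end",tri(S(513,204),T(449,432)))
for z in(.171,.175,.18): print(z,onz("top",T(430,310),z),onz("top",T(449,432),z),onz("scene",S(513,204),z))
for p in [(90,212),(97,317),(254,127),(511,254)]: print(onz("top",T(*p),.008))
E
```

```text
lens (array([ 0.4655, -0.0766,  0.2245]), np.float64(0.0013736463965602313))
knobtop (array([ 0.499 , -0.0139,  0.2703]), np.float64(0.000493334884125466))
knob z.272 [ 0.4987 -0.0139  0.272 ]
pivcap (array([0.5449, 0.0746, 0.2294]), np.float64(0.0009754706695595404)) [0.5427 0.0738 0.245 ]
handle end (array([ 0.4353, -0.0883,  0.1783]), np.float64(0.0010432917544079172))
0.171 [ 0.5005 -0.0804  0.171 ] [ 0.4357 -0.089   0.171 ] [ 0.4421 -0.0994  0.171 ]
0.175 [ 0.5003 -0.0799  0.175 ] [ 0.4357 -0.0884  0.175 ] [ 0.4382 -0.0935  0.175 ]
0.18 [ 0.4999 -0.0792  0.18  ] [ 0.4357 -0.0877  0.18  ] [ 0.4333 -0.0863  0.18  ]
[0.5751 0.1101 0.008 ]
[0.5092 0.1058 0.008 ]
[0.6285 0.0067 0.008 ]
[ 0.5467 -0.1537  0.008 ]
```

```bash
cat >> h.py <<'E'
from scipy.spatial.transform import Rotation as Rn
np.set_printoptions(precision=4,suppress=True)
def pose():
    s=manip.state(); q=s["tool_rot"]; return np.array(s["tool_pos"]),Rn.from_quat([q[1],q[2],q[3],q[0]]),s
def down(yaw):  # tool down, tool y at world angle yaw (deg)
    a=np.radians(yaw); y=np.array([np.cos(a),np.sin(a),0]); z=np.array([0,0,-1.]); return Rn.from_matrix(np.stack([np.cross(y,z),y,z],1))
def plan(tgt,Rt=None,n=10,p=None,R=None):
    p0,R0,s=pose()
    p=p0 if p is None else p; R=R0 if R is None else R
    Rt=R if Rt is None else Rt
    rv=(R.inv()*Rt).as_rotvec()/n; d=(np.array(tgt)-p)/n
    for i in range(n):
        t=R.inv().apply(d); print([round(v*1000,1) for v in t],np.round(np.degrees(rv),2)); R=R*Rn.from_rotvec(rv)
    return np.array(tgt),R
def show():
    p,R,s=pose(); m=R.as_matrix()
    print("t",round(s["time"],2),"p",p,"yaw_y",round(float(np.degrees(np.arctan2(m[1,1],m[0,1]))),2),"z",m[:,2],"F",np.array(s["contact_force"]),"M",np.array(s["ft_torque"]),"w",round(float(s["gripper_width"]),3),"j",np.array(s["joint_pos"]))
E
python3 - <<'E'
from h import *
show(); 
p,R=plan([.499,-.0139,.33],None,12)
p,R=plan([.499,-.0139,.33],down(-27),5,p,R)
E
```

```text
t 0.2 p [ 0.2379 -0.5775  0.2305] yaw_y -67.61 z [-0.0003  0.0012 -1.    ] F [-0.097  0.11   0.341] M [-0.0014  0.0148  0.0123] w 1.0 j [-1.299   0.0531  1.6138 -0.      1.476  -0.119 ]
[np.float64(38.0), np.float64(-35.2), np.float64(-8.2)] [0. 0. 0.]
[np.float64(38.0), np.float64(-35.2), np.float64(-8.2)] [0. 0. 0.]
[np.float64(38.0), np.float64(-35.2), np.float64(-8.2)] [0. 0. 0.]
[np.float64(38.0), np.float64(-35.2), np.float64(-8.2)] [0. 0. 0.]
[np.float64(38.0), np.float64(-35.2), np.float64(-8.2)] [0. 0. 0.]
[np.float64(38.0), np.float64(-35.2), np.float64(-8.2)] [0. 0. 0.]
[np.float64(38.0), np.float64(-35.2), np.float64(-8.2)] [0. 0. 0.]
[np.float64(38.0), np.float64(-35.2), np.float64(-8.2)] [0. 0. 0.]
[np.float64(38.0), np.float64(-35.2), np.float64(-8.2)] [0. 0. 0.]
[np.float64(38.0), np.float64(-35.2), np.float64(-8.2)] [0. 0. 0.]
[np.float64(38.0), np.float64(-35.2), np.float64(-8.2)] [0. 0. 0.]
[np.float64(38.0), np.float64(-35.2), np.float64(-8.2)] [0. 0. 0.]
[np.float64(0.0), np.float64(0.0), np.float64(0.0)] [-0.01 -0.01 -8.12]
[np.float64(0.0), np.float64(0.0), np.float64(0.0)] [-0.01 -0.01 -8.12]
[np.float64(0.0), np.float64(0.0), np.float64(0.0)] [-0.01 -0.01 -8.12]
[np.float64(0.0), np.float64(0.0), np.float64(0.0)] [-0.01 -0.01 -8.12]
[np.float64(0.0), np.float64(0.0), np.float64(0.0)] [-0.01 -0.01 -8.12]
```

Call:
move_arm([
  {"tx": 0.02,"ty": -0.018,"tz": -0.025,"jaw": 0},
  {"tx": 0.038,"ty": -0.035,"tz": -0.02,"jaw": 0},
  {"tx": 0.038,"ty": -0.035,"tz": -0.02,"jaw": 0},
  {"tx": 0.038,"ty": -0.035,"tz": -0.02,"jaw": 0},
  {"tx": 0.038,"ty": -0.035,"tz": -0.015,"jaw": 0},
  {"tx": 0.038,"ty": -0.035,"tz": -0.005,"jaw": 0},
  {"tx": 0.038,"ty": -0.035,"jaw": 0},
  {"tx": 0.038,"ty": -0.035,"jaw": 0},
  {"tx": 0.038,"ty": -0.035,"jaw": 0},
  {"tx": 0.038,"ty": -0.035,"jaw": 0},
  {"tx": 0.02,"ty": -0.02,"jaw": 0},
  {"jaw": 0},
])

```text
schema error: expected keys tx, ty, tz, ax, ay, az, jaw
```

```bash
python3 - <<'E'
from h import *
show(); 
p,R=plan([.499,-.0139,.33],down(-27),6)
E
```

```text
t 0.2 p [ 0.2379 -0.5775  0.2305] yaw_y -67.61 z [-0.0003  0.0012 -1.    ] F [-0.097  0.11   0.341] M [-0.0014  0.0148  0.0123] w 1.0 j [-1.299   0.0531  1.6138 -0.      1.476  -0.119 ]
[np.float64(76.0), np.float64(-70.3), np.float64(-16.5)] [-0.01 -0.01 -6.77]
[np.float64(83.8), np.float64(-60.9), np.float64(-16.5)] [-0.01 -0.01 -6.77]
[np.float64(90.4), np.float64(-50.6), np.float64(-16.5)] [-0.01 -0.01 -6.77]
[np.float64(95.7), np.float64(-39.5), np.float64(-16.5)] [-0.01 -0.01 -6.77]
[np.float64(99.7), np.float64(-28.0), np.float64(-16.6)] [-0.01 -0.01 -6.77]
[np.float64(102.3), np.float64(-16.0), np.float64(-16.6)] [-0.01 -0.01 -6.77]
```

All keys are required in every row.

Call:
move_arm([
  {"tx": 0.02,"ty": -0.018,"tz": -0.025,"ax": 0,"ay": 0,"az": 0,"jaw": 0},
  {"tx": 0.035,"ty": -0.03,"tz": -0.02,"ax": 0,"ay": 0,"az": 0,"jaw": 0},
  {"tx": 0.035,"ty": -0.03,"tz": -0.02,"ax": 0,"ay": 0,"az": 0,"jaw": 0},
  {"tx": 0.035,"ty": -0.03,"tz": -0.02,"ax": 0,"ay": 0,"az": 0,"jaw": 0},
  {"tx": 0.037,"ty": -0.034,"tz": -0.01,"ax": 0,"ay": 0,"az": 0,"jaw": 0},
  {"tx": 0.037,"ty": -0.034,"tz": -0.005,"ax": 0,"ay": 0,"az": 0,"jaw": 0},
  {"tx": 0.037,"ty": -0.034,"tz": 0,"ax": 0,"ay": 0,"az": 0,"jaw": 0},
  {"tx": 0.037,"ty": -0.034,"tz": 0,"ax": 0,"ay": 0,"az": 0,"jaw": 0},
  {"tx": 0.037,"ty": -0.034,"tz": 0,"ax": 0,"ay": 0,"az": 0,"jaw": 0},
  {"tx": 0.037,"ty": -0.034,"tz": 0,"ax": 0,"ay": 0,"az": 0,"jaw": 0},
  {"tx": 0.02,"ty": -0.02,"tz": 0,"ax": 0,"ay": 0,"az": 0,"jaw": 0},
])

```text
time: 1.3
tool_pos: [0.4507, -0.1298, 0.3328]
tool_rot: [-0.002, 0.982, 0.189, 0.002]
contact_force: [0.5, -0.8, 0.4]
gripper_width: 1.0
```

```bash
sed -i 's/print(\[round(v\*1000,1) for v in t\]/print([float(round(v*1000,1)) for v in t]/' h.py; python3 - <<'E'
from h import *
show(); 
p,R=plan([.499,-.0139,.32],down(-27),6)
E
```

```text
t 1.3 p [ 0.4507 -0.1298  0.3328] yaw_y -68.17 z [ 0.0036  0.0056 -1.    ] F [ 0.4915 -0.7556  0.3541] M [ 0.0033  0.0095 -0.0434] w 1.0 j [-0.4432 -0.3703  1.823   0.0066  1.6881  0.7474]
[14.6, -14.9, 2.3] [-0.02 -0.06 -6.86]
[16.3, -13.1, 2.3] [-0.02 -0.06 -6.86]
[17.8, -11.0, 2.2] [-0.02 -0.06 -6.86]
[19.0, -8.8, 2.2] [-0.02 -0.06 -6.86]
[19.9, -6.5, 2.2] [-0.02 -0.06 -6.86]
[20.5, -4.1, 2.2] [-0.02 -0.06 -6.86]
```

Call:
move_arm([
  {"tx": 0.014,"ty": -0.014,"tz": 0.002,"ax": 0,"ay": 0,"az": -7,"jaw": 0},
  {"tx": 0.016,"ty": -0.013,"tz": 0.002,"ax": 0,"ay": 0,"az": -7,"jaw": 0},
  {"tx": 0.018,"ty": -0.011,"tz": 0.002,"ax": 0,"ay": 0,"az": -7,"jaw": 0},
  {"tx": 0.019,"ty": -0.009,"tz": 0.002,"ax": 0,"ay": 0,"az": -7,"jaw": 0},
  {"tx": 0.02,"ty": -0.006,"tz": 0.002,"ax": 0,"ay": 0,"az": -7,"jaw": 0},
  {"tx": 0.018,"ty": -0.004,"tz": 0.002,"ax": 0,"ay": 0,"az": -6,"jaw": 0},
  {"tx": 0,"ty": 0,"tz": 0,"ax": 0,"ay": 0,"az": 0,"jaw": 0},
])

```text
time: 2.0
tool_pos: [0.4969, -0.0068, 0.3201]
tool_rot: [-0.002, 0.844, 0.537, 0.003]
contact_force: [-0.4, -0.2, 0.7]
gripper_width: 1.002
```

```bash
python3 - <<'E'
from h import *
show(); 
p,R=plan([.499,-.0139,.239],down(-27),6)
E
```

```text
t 2.0 p [ 0.4969 -0.0068  0.3201] yaw_y -25.04 z [ 0.0027  0.0062 -1.    ] F [-0.3524 -0.1543  0.7443] M [ 0.0208  0.0308 -0.0394] w 1.002 j [-0.1674 -0.2975  1.7874  0.0066  1.6502  0.2701]
[-1.0, 0.8, 13.5] [-0.   -0.06  0.33]
[-1.0, 0.8, 13.5] [-0.   -0.06  0.33]
[-1.0, 0.8, 13.5] [-0.   -0.06  0.33]
[-0.9, 0.8, 13.5] [-0.   -0.06  0.33]
[-0.9, 0.8, 13.5] [-0.   -0.06  0.33]
[-0.9, 0.8, 13.5] [-0.   -0.06  0.33]
```

Call:
move_arm([
  {"tx": -0.003,"ty": 0.002,"tz": 0.012,"ax": 0,"ay": 0,"az": 1,"jaw": 0},
  {"tx": -0.002,"ty": 0.002,"tz": 0.018,"ax": 0,"ay": 0,"az": 1,"jaw": 0},
  {"tx": -0.001,"ty": 0.001,"tz": 0.018,"ax": 0,"ay": 0,"az": 0,"jaw": 0},
  {"tx": 0,"ty": 0,"tz": 0.018,"ax": 0,"ay": 0,"az": 0,"jaw": 0},
  {"tx": 0,"ty": 0,"tz": 0.013,"ax": 0,"ay": 0,"az": 0,"jaw": 0},
  {"tx": 0,"ty": 0,"tz": 0,"ax": 0,"ay": 0,"az": 0,"jaw": 0},
])

```text
time: 2.6
tool_pos: [0.4973, -0.0188, 0.2347]
tool_rot: [-0.002, 0.857, 0.515, 0.001]
contact_force: [0.6, 0.6, -0.2]
gripper_width: 0.993
```

```bash
python3 - <<'E'
from h import *
show(); 
p,R=plan([.499,-.0139,.239],down(-27),1)
for n in("scene","top"):
    f=manip.grab_frame(n)["color"][:,:,::-1]
    c=f[150:350,290:490] if n=="scene" else f[170:350,240:440]
    cv2.imwrite(f"pics/{n}1.png",cv2.resize(c,None,fx=3,fy=3,interpolation=2))
E
```

```text
t 2.6 p [ 0.4973 -0.0188  0.2347] yaw_y -28.02 z [ 0.0008  0.004  -1.    ] F [ 0.5929  0.6469 -0.1767] M [ 0.1039  0.0183 -0.0672] w 0.993 j [-0.1897 -0.2617  1.8985  0.0041  1.5048  0.2991]
[5.1, -0.8, -4.3] [-0.07 -0.22 -1.02]
```

View pics/scene1.png

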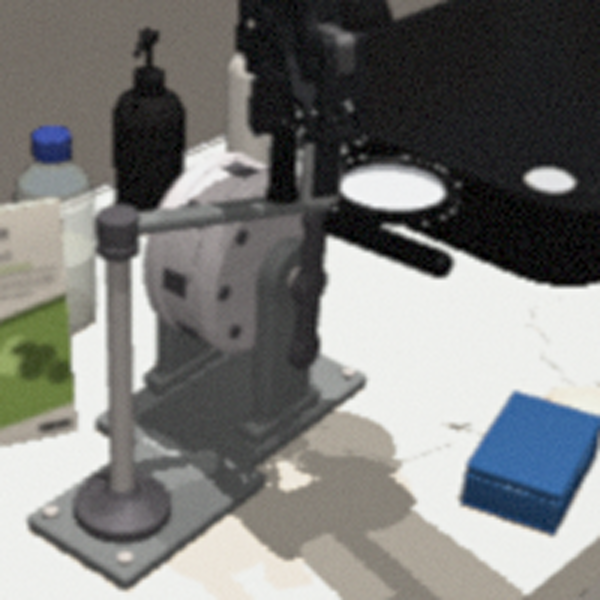

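The scene crop shows the knob at about (283,180), between the open fingers near (260,110) and (330,150). The tool is about 5 mm off along its own x, so I'll correct that and then close.

Call:
move_arm([
  {"tx": 0.005,"ty": -0.001,"tz": -0.004,"ax": 0,"ay": 0,"az": -1,"jaw": 0},
  {"tx": 0,"ty": 0,"tz": 0,"ax": 0,"ay": 0,"az": 0,"jaw": 255},
  {"tx": 0,"ty": 0,"tz": 0,"ax": 0,"ay": 0,"az": 0,"jaw": 255},
  {"tx": 0,"ty": 0,"tz": 0,"ax": 0,"ay": 0,"az": 0,"jaw": 255},
  {"tx": 0,"ty": 0,"tz": 0,"ax": 0,"ay": 0,"az": 0,"jaw": 255},
  {"tx": 0,"ty": 0,"tz": 0,"ax": 0,"ay": 0,"az": 0,"jaw": 255},
  {"tx": 0,"ty": 0,"tz": 0,"ax": 0,"ay": 0,"az": 0,"jaw": 255},
  {"tx": 0,"ty": 0,"tz": 0,"ax": 0,"ay": 0,"az": 0,"jaw": 255},
])

```text
time: 3.5
tool_pos: [0.502, -0.0137, 0.2467]
tool_rot: [0.002, 0.852, 0.523, 0.005]
contact_force: [-1.0, -0.5, 0.0]
gripper_width: 0.187
```

```bash
python3 - <<'E'
from h import *
show()
E
```

```text
t 3.5 p [ 0.502  -0.0137  0.2467] yaw_y -26.9 z [ 0.0116  0.0021 -0.9999] F [-0.973  -0.4858  0.0218] M [ 0.0479  0.1663 -0.0679] w 0.187 j [-0.1779 -0.2645  1.8809  0.0041  1.5142  0.2914]
```

Call:
move_arm([
  {"tx": 0,"ty": 0,"tz": 0,"ax": 0,"ay": 0,"az": 0,"jaw": 100},
  {"tx": 0,"ty": 0,"tz": 0,"ax": 0,"ay": 0,"az": 0,"jaw": 100},
  {"tx": 0.0,"ty": 0,"tz": 0.006,"ax": 0,"ay": 0,"az": 0,"jaw": 120},
  {"tx": 0,"ty": 0,"tz": 0,"ax": 0,"ay": 0,"az": 0,"jaw": 255},
  {"tx": 0,"ty": 0,"tz": 0,"ax": 0,"ay": 0,"az": 0,"jaw": 255},
  {"tx": 0,"ty": 0,"tz": 0,"ax": 0,"ay": 0,"az": 0,"jaw": 255},
  {"tx": 0,"ty": 0,"tz": 0,"ax": 0,"ay": 0,"az": 0,"jaw": 255},
  {"tx": 0,"ty": 0,"tz": 0,"ax": 0,"ay": 0,"az": 0,"jaw": 255},
])

```text
time: 4.3
tool_pos: [0.502, -0.0137, 0.2398]
tool_rot: [0.002, 0.852, 0.523, 0.005]
contact_force: [0.9, -0.4, 1.1]
gripper_width: 0.194
```

```bash
python3 - <<'E'
from h import *
show()
P=np.array([.544,.0744]); p,R,s=pose()
print(np.linalg.norm(p[:2]-P), np.degrees(np.arctan2(*(p[:2]-P)[::-1])))
E
```

```text
t 4.3 p [ 0.502  -0.0137  0.2398] yaw_y -26.93 z [ 0.0112  0.0023 -0.9999] F [ 0.8967 -0.354   1.1197] M [0.0752 0.1865 0.0344] w 0.194 j [-0.178  -0.2604  1.8889  0.0043  1.5025  0.2916]
0.09762308436488024 -115.45535134954643
```

Call:
move_arm([
  {"tx": 0.0002,"ty": -0.005,"tz": 0,"ax": 0,"ay": 0,"az": 3,"jaw": 255},
  {"tx": 0.0004,"ty": -0.0087,"tz": 0,"ax": 0,"ay": 0,"az": 5,"jaw": 255},
  {"tx": 0.0004,"ty": -0.0087,"tz": 0,"ax": 0,"ay": 0,"az": 5,"jaw": 255},
  {"tx": 0.0004,"ty": -0.0087,"tz": 0,"ax": 0,"ay": 0,"az": 5,"jaw": 255},
  {"tx": 0.0004,"ty": -0.0087,"tz": 0,"ax": 0,"ay": 0,"az": 5,"jaw": 255},
])

```text
time: 4.8
tool_pos: [0.4718, 0.0101, 0.2398]
tool_rot: [0.003, 0.942, 0.336, 0.006]
contact_force: [1.4, -0.6, 0.3]
gripper_width: 0.188
```

```bash
cat >> h.py <<'E'
def mag():
    show(); P=np.array([.544,.0744]); p,R,s=pose(); d=p[:2]-P; r=np.linalg.norm(d); th=np.degrees(np.arctan2(d[1],d[0]))
    m=R.as_matrix(); u=d/r; tan=np.array([u[1],-u[0]]); F=np.array(s["contact_force"])[:2]
    print("r",r,"th",th,"yaw-th",np.degrees(np.arctan2(m[1,1],m[0,1]))-th,"Frad(out)",F@u,"Ftan",F@tan)
E
python3 -c "
from h import *
mag()"
```

```text
t 4.8 p [0.4718 0.0101 0.2398] yaw_y -50.71 z [ 0.0139 -0.0009 -0.9999] F [ 1.4062 -0.5766  0.3023] M [0.0921 0.1001 0.3403] w 0.188 j [-0.1372 -0.3431  1.9542  0.001   1.5165  0.7478]
r 0.0967062083768714 th -138.29850418352302 yaw-th 87.59070382682764 Frad(out) -0.6662907017481493 Ftan -1.3659858173477364
```

Call:
move_arm([
  {"tx": 0.0004,"ty": -0.0087,"tz": 0,"ax": 0,"ay": 0,"az": 5,"jaw": 255},
  {"tx": 0.0004,"ty": -0.0087,"tz": 0,"ax": 0,"ay": 0,"az": 5,"jaw": 255},
  {"tx": 0.0004,"ty": -0.0087,"tz": 0,"ax": 0,"ay": 0,"az": 5,"jaw": 255},
  {"tx": 0.0004,"ty": -0.0087,"tz": 0,"ax": 0,"ay": 0,"az": 5,"jaw": 255},
  {"tx": 0.0004,"ty": -0.0087,"tz": 0,"ax": 0,"ay": 0,"az": 5,"jaw": 255},
  {"tx": 0.0004,"ty": -0.0087,"tz": 0,"ax": 0,"ay": 0,"az": 5,"jaw": 255},
])

```text
time: 5.4
tool_pos: [0.4496, 0.0578, 0.2399]
tool_rot: [0.003, 0.997, 0.072, 0.007]
contact_force: [1.0, -0.2, -0.3]
gripper_width: 0.189
```

```bash
python3 -c "
from h import *
mag()"
```

```text
t 5.4 p [0.4496 0.0578 0.2399] yaw_y -81.73 z [ 0.0143 -0.0044 -0.9999] F [ 1.0443 -0.2063 -0.3318] M [-0.0279 -0.0174  0.3675] w 0.189 j [-0.0341 -0.3942  1.9923 -0.0039  1.529   1.3925]
r 0.09587996867635205 th -170.03053120464537 yaw-th 88.29818419133142 Frad(out) -0.9928677529765603 Ftan -0.3839497384842804
```

Call:
move_arm([
  {"tx": 0.0004,"ty": -0.0087,"tz": 0,"ax": 0,"ay": 0,"az": 5,"jaw": 255},
  {"tx": 0.0004,"ty": -0.0087,"tz": 0,"ax": 0,"ay": 0,"az": 5,"jaw": 255},
  {"tx": 0.0004,"ty": -0.0087,"tz": 0,"ax": 0,"ay": 0,"az": 5,"jaw": 255},
  {"tx": 0.0004,"ty": -0.0087,"tz": 0,"ax": 0,"ay": 0,"az": 5,"jaw": 255},
  {"tx": 0.0004,"ty": -0.0087,"tz": 0,"ax": 0,"ay": 0,"az": 5,"jaw": 255},
  {"tx": 0.0004,"ty": -0.0087,"tz": 0,"ax": 0,"ay": 0,"az": 5,"jaw": 255},
  {"tx": 0.0004,"ty": -0.0087,"tz": 0,"ax": 0,"ay": 0,"az": 5,"jaw": 255},
  {"tx": 0,"ty": 0,"tz": 0,"ax": 0,"ay": 0,"az": 0,"jaw": 255},
  {"tx": 0,"ty": 0,"tz": 0,"ax": 0,"ay": 0,"az": 0,"jaw": 255},
  {"tx": 0,"ty": 0,"tz": 0,"ax": 0,"ay": 0,"az": 0,"jaw": 255},
])

```text
time: 6.4
tool_pos: [0.4592, 0.1191, 0.2398]
tool_rot: [0.002, 0.971, -0.238, 0.008]
contact_force: [0.9, 1.3, 0.7]
gripper_width: 0.19
```

```bash
python3 -c "
from h import *
mag()"
```

```text
t 6.4 p [0.4592 0.1191 0.2398] yaw_y -117.57 z [ 0.0144 -0.0076 -0.9999] F [0.9172 1.2932 0.6874] M [0.2313 0.0172 0.0186] w 0.19 j [ 0.1021 -0.3348  1.9479 -0.0091  1.5149  2.1544]
r 0.09581213675768468 th 152.20038029920659 yaw-th -269.7675227829285 Frad(out) -0.2082041400797017 Ftan 1.5717401088824965
```

Call:
move_arm([
  {"tx": 0,"ty": 0,"tz": 0,"ax": 0,"ay": 0,"az": 0,"jaw": 0},
  {"tx": 0,"ty": 0,"tz": 0,"ax": 0,"ay": 0,"az": 0,"jaw": 0},
  {"tx": 0,"ty": 0,"tz": 0,"ax": 0,"ay": 0,"az": 0,"jaw": 0},
  {"tx": 0,"ty": 0,"tz": 0,"ax": 0,"ay": 0,"az": 0,"jaw": 0},
  {"tx": 0,"ty": 0,"tz": -0.02,"ax": 0,"ay": 0,"az": 0,"jaw": 0},
  {"tx": 0,"ty": 0,"tz": -0.035,"ax": 0,"ay": 0,"az": 0,"jaw": 0},
  {"tx": 0,"ty": 0,"tz": -0.03,"ax": 0,"ay": 0,"az": 0,"jaw": 0},
  {"tx": 0,"ty": 0,"tz": -0.01,"ax": 0,"ay": 0,"az": 0,"jaw": 0},
])

```text
time: 7.2
tool_pos: [0.4557, 0.1178, 0.334]
tool_rot: [0.004, 0.971, -0.239, 0.004]
contact_force: [-0.1, -0.7, -0.5]
gripper_width: 1.003
```

```bash
python3 - <<'E'
from h import *
mag()
for n in("scene","top"):
    f=manip.grab_frame(n)["color"][:,:,::-1]; cv2.imwrite(f"pics/{n}2full.png",f)
    c=f[150:350,290:490] if n=="scene" else f[170:350,240:440]
    cv2.imwrite(f"pics/{n}2.png",cv2.resize(c,None,fx=3,fy=3,interpolation=2))
E
```

```text
t 7.2 p [0.4557 0.1178 0.334 ] yaw_y -117.6 z [ 0.0063 -0.0106 -0.9999] F [-0.0884 -0.6525 -0.4683] M [-0.0238  0.0125  0.0336] w 1.003 j [ 0.1014 -0.3674  1.8189 -0.0112  1.6849  2.1526]
r 0.09842315631110292 th 153.82128890703737 yaw-th -271.42066273126625 Frad(out) -0.2085579451479698 Ftan -0.6245510640972782
```

View pics/scene2.png

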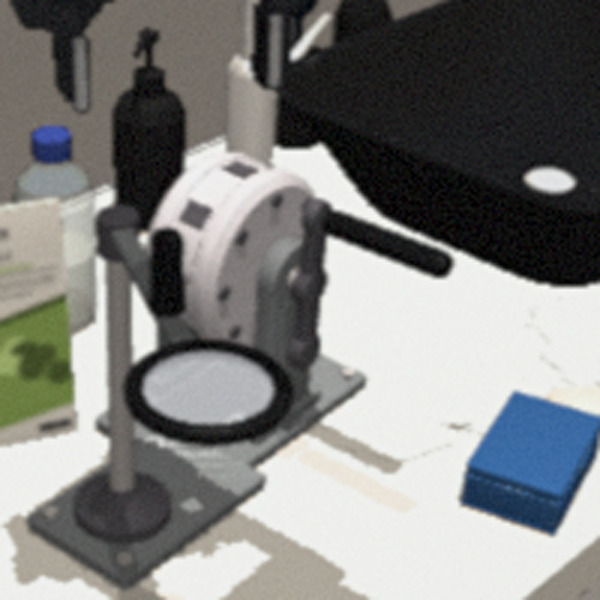

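View pics/top2.png

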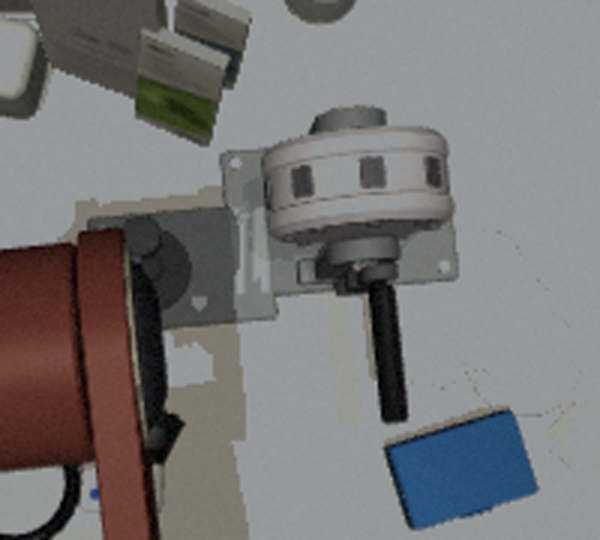

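The magnifier now points towards the robot and left: in the scene crop the lens is at (208,390) and the knob at (168,270). The handle is free, running (330,218)–(440,264) in the scene crop and (382,280)–(396,420) in the top crop. I'll mask it and measure it.

```bash
python3 - <<'E'
from h import *
t=cv2.imread("pics/top2full.png"); s=cv2.imread("pics/scene2full.png")
def sleeve(im,x0,x1,y0,y1,th):
    g=im.max(2); m=np.zeros_like(g); m[y0:y1,x0:x1]=(g[y0:y1,x0:x1]<th)*255
    n,l,st,c=cv2.connectedComponentsWithStats(m); i=1+st[1:,4].argmax(); print(st[i],c[i])
    ys,xs=np.nonzero(l==i); r=cv2.minAreaRect(np.stack([xs,ys],1).astype(np.float32)); print(r)
    return cv2.boxPoints(r)
print(sleeve(t,355,385,255,315,55))
print(sleeve(s,396,445,215,245,55))
E
```

```text
[355 257  21  54 475] [367.1558 283.0126]
((367.35845947265625, 282.2547302246094), (55.35630798339844, 15.384383201599121), 74.05460357666016)
[[352.3585 257.7547]
 [367.1509 253.5283]
 [382.3585 306.7547]
 [367.566  310.9811]]
[412 215  33  18 366] [432.0738 221.0847]
((428.0, 223.5), (17.0, 32.0), 90.0)
[[412. 215.]
 [444. 215.]
 [444. 232.]
 [412. 232.]]
```

```bash
python3 - <<'E'
from h import *
t=cv2.imread("pics/top2full.png"); s=cv2.imread("pics/scene2full.png")
g=t.max(2)
for y in range(262,312,4): print(y,[int(v) for v in g[y,360:382]])
g=s.max(2)
print()
for x in range(398,446,4): print(x,[int(v) for v in g[212:250,x]])
E
```

```text
262 [26, 44, 54, 61, 68, 68, 71, 66, 63, 59, 56, 54, 75, 120, 120, 121, 119, 117, 118, 118, 120, 119]
266 [18, 19, 23, 9, 2, 7, 17, 24, 34, 11, 26, 92, 154, 157, 153, 156, 157, 154, 154, 154, 151, 156]
270 [154, 127, 123, 3, 14, 21, 27, 34, 36, 26, 14, 30, 126, 154, 155, 157, 153, 155, 155, 154, 155, 154]
274 [151, 109, 126, 72, 11, 16, 16, 24, 32, 31, 21, 28, 92, 154, 156, 154, 154, 154, 155, 155, 153, 156]
278 [153, 135, 135, 134, 10, 16, 16, 21, 28, 30, 25, 9, 40, 150, 153, 155, 156, 155, 156, 155, 154, 154]
282 [156, 153, 126, 124, 40, 12, 22, 18, 30, 32, 28, 15, 26, 93, 155, 154, 154, 155, 156, 154, 156, 154]
286 [154, 153, 127, 125, 96, 15, 19, 21, 23, 25, 33, 22, 16, 43, 153, 154, 154, 156, 154, 153, 155, 153]
290 [154, 155, 152, 127, 124, 39, 19, 22, 19, 27, 29, 20, 20, 32, 121, 156, 155, 155, 156, 157, 156, 156]
294 [155, 155, 152, 127, 123, 70, 14, 16, 20, 29, 32, 26, 3, 13, 64, 156, 153, 156, 154, 154, 155, 155]
298 [156, 154, 155, 155, 154, 152, 12, 20, 16, 24, 26, 21, 22, 12, 40, 127, 154, 154, 156, 155, 156, 153]
302 [155, 155, 155, 154, 153, 153, 85, 18, 17, 18, 28, 22
[... 1660 characters left out ...]
39, 240, 238, 240, 240, 240, 238]
430 [13, 11, 15, 11, 21, 18, 6, 11, 14, 3, 23, 10, 5, 18, 18, 83, 174, 232, 183, 92, 32, 22, 28, 31, 29, 25, 15, 31, 113, 208, 241, 240, 239, 240, 239, 240, 239, 240]
434 [17, 11, 4, 16, 20, 15, 27, 20, 13, 14, 17, 10, 13, 17, 10, 8, 15, 76, 173, 206, 125, 38, 28, 33, 26, 28, 21, 15, 16, 68, 159, 233, 241, 239, 239, 240, 238, 238]
438 [17, 18, 4, 13, 14, 21, 9, 20, 13, 30, 15, 19, 10, 18, 12, 15, 4, 11, 38, 124, 210, 186, 97, 38, 34, 30, 27, 11, 26, 75, 166, 235, 241, 240, 240, 241, 240, 239]
442 [10, 13, 14, 12, 14, 13, 14, 13, 8, 17, 18, 12, 8, 0, 8, 17, 20, 11, 13, 5, 32, 137, 233, 243, 235, 232, 230, 238, 241, 239, 241, 238, 240, 240, 238, 239, 239, 238]
```

```bash
python3 - <<'E'
from h import *
c1,a=ray("top",(367.3,270)); _,b=ray("top",(371.2,306)); n1=np.cross(a,b)
c2,a2=ray("scene",(402,224.5)); _,b2=ray("scene",(434,236.8)); n2=np.cross(a2,b2)
d=np.cross(n1,n2); d/=np.linalg.norm(d); d*=np.sign(d[0]); print("dir",d,"yaw",np.degrees(np.arctan2(d[1],d[0])),"elev",np.degrees(np.arcsin(d[2])))
def at(n,p):
    c,r=ray(n,p)
    # point on top ray in plane n2
    return c+r*((c2-c)@n2)/(r@n2)
for p in[(367.1,268),(369.2,288),(371.4,309.3)]: print(at("top",p))
E
```

```text
dir [ 0.9965  0.0841 -0.0015] yaw 4.821684454190332 elev -0.08732332951070068
[ 0.5113 -0.0813  0.1799]
[ 0.4721 -0.0844  0.18  ]
[ 0.4308 -0.0877  0.1802]
```

```bash
python3 - <<'E'
from h import *
for z in(.13,): print(onz("top",(359.3,235),z))
p,R=plan([.473,-.084,.30],down(-85.2),8)
E
```

```text
[ 0.5844 -0.0733  0.13  ]
[13.6, 21.3, 4.3] [ 0.07 -0.05 -4.05]
[12.1, 22.2, 4.3] [ 0.07 -0.05 -4.05]
[10.5, 23.0, 4.3] [ 0.07 -0.05 -4.05]
[8.8, 23.7, 4.2] [ 0.07 -0.05 -4.05]
[7.1, 24.3, 4.2] [ 0.07 -0.05 -4.05]
[5.4, 24.7, 4.2] [ 0.07 -0.05 -4.05]
[3.6, 25.1, 4.1] [ 0.07 -0.05 -4.05]
[1.9, 25.2, 4.1] [ 0.07 -0.05 -4.05]
```

Call:
move_arm([
  {"tx": 0.014,"ty": 0.021,"tz": 0,"ax": 0,"ay": 0,"az": -4,"jaw": 0},
  {"tx": 0.012,"ty": 0.023,"tz": 0.001,"ax": 0,"ay": 0,"az": -4,"jaw": 0},
  {"tx": 0.01,"ty": 0.024,"tz": 0.003,"ax": 0,"ay": 0,"az": -4,"jaw": 0},
  {"tx": 0.009,"ty": 0.024,"tz": 0.005,"ax": 0,"ay": 0,"az": -4,"jaw": 0},
  {"tx": 0.007,"ty": 0.024,"tz": 0.006,"ax": 0,"ay": 0,"az": -4,"jaw": 0},
  {"tx": 0.005,"ty": 0.025,"tz": 0.006,"ax": 0,"ay": 0,"az": -4,"jaw": 0},
  {"tx": 0.003,"ty": 0.022,"tz": 0.006,"ax": 0,"ay": 0,"az": -4,"jaw": 0},
  {"tx": 0.001,"ty": 0.015,"tz": 0.004,"ax": 0,"ay": 0,"az": -2,"jaw": 0},
  {"tx": 0,"ty": 0,"tz": 0,"ax": 0,"ay": 0,"az": 0,"jaw": 0},
  {"tx": 0,"ty": 0,"tz": 0,"ax": 0,"ay": 0,"az": 0,"jaw": 0},
])

```text
time: 8.3
tool_pos: [0.4651, -0.0776, 0.2795]
tool_rot: [0.002, 0.999, 0.032, -0.012]
contact_force: [0.2, -0.4, -0.1]
gripper_width: 1.001
```

```bash
python3 - <<'E'
from h import *
show()
p,R=plan([.473,-.084,.20],down(-85.2),6)
E
```

```text
t 8.3 p [ 0.4651 -0.0776  0.2795] yaw_y -86.27 z [-0.0242 -0.004  -0.9997] F [ 0.1683 -0.4258 -0.0996] M [ 0.0387 -0.0072 -0.0046] w 1.001 j [-0.3166 -0.3338  1.8821 -0.0113  1.6151  1.1888]
[1.6, 1.1, 13.2] [ 0.02  0.23 -0.18]
[1.5, 1.1, 13.2] [ 0.02  0.23 -0.18]
[1.5, 1.1, 13.2] [ 0.02  0.23 -0.18]
[1.4, 1.1, 13.2] [ 0.02  0.23 -0.18]
[1.3, 1.2, 13.2] [ 0.02  0.23 -0.18]
[1.3, 1.2, 13.2] [ 0.02  0.23 -0.18]
```

Call:
move_arm([
  {"tx": 0.003,"ty": 0.002,"tz": 0.012,"ax": 0,"ay": 0.7,"az": -0.5,"jaw": 0},
  {"tx": 0.003,"ty": 0.002,"tz": 0.015,"ax": 0,"ay": 0.7,"az": -0.5,"jaw": 0},
  {"tx": 0.002,"ty": 0.002,"tz": 0.015,"ax": 0,"ay": 0,"az": 0,"jaw": 0},
  {"tx": 0,"ty": 0,"tz": 0.015,"ax": 0,"ay": 0,"az": 0,"jaw": 0},
  {"tx": 0,"ty": 0,"tz": 0.012,"ax": 0,"ay": 0,"az": 0,"jaw": 0},
  {"tx": 0,"ty": 0,"tz": 0,"ax": 0,"ay": 0,"az": 0,"jaw": 0},
])

```text
time: 8.9
tool_pos: [0.4724, -0.079, 0.2046]
tool_rot: [-0.0, 0.999, 0.042, -0.001]
contact_force: [-0.2, -0.8, 0.4]
gripper_width: 0.999
```

```bash
python3 - <<'E'
from h import *
show()
p,R=plan([.473,-.084,.162],down(-85.2),3)
E
```

```text
t 8.9 p [ 0.4724 -0.079   0.2046] yaw_y -85.14 z [-0.0018  0.0001 -1.    ] F [-0.2464 -0.7736  0.3532] M [-0.0011 -0.0451 -0.0933] w 0.999 j [-0.321  -0.2899  1.9715 -0.0005  1.4618  1.165 ]
[0.1, 1.7, 14.2] [-0.01  0.03  0.02]
[0.1, 1.7, 14.2] [-0.01  0.03  0.02]
[0.1, 1.7, 14.2] [-0.01  0.03  0.02]
```

Call:
move_arm([
  {"tx": 0,"ty": 0.003,"tz": 0.012,"ax": 0,"ay": 0,"az": 0,"jaw": 0},
  {"tx": 0,"ty": 0.001,"tz": 0.014,"ax": 0,"ay": 0,"az": 0,"jaw": 0},
  {"tx": 0,"ty": 0,"tz": 0.014,"ax": 0,"ay": 0,"az": 0,"jaw": 0},
  {"tx": 0,"ty": 0,"tz": 0,"ax": 0,"ay": 0,"az": 0,"jaw": 0},
  {"tx": 0,"ty": 0,"tz": 0,"ax": 0,"ay": 0,"az": 0,"jaw": 0},
])

```text
time: 9.4
tool_pos: [0.473, -0.0833, 0.1614]
tool_rot: [0.0, 0.999, 0.042, -0.001]
contact_force: [-0.4, 0.5, 1.2]
gripper_width: 0.999
```

```bash
python3 - <<'E'
from h import *
show()
p,R=plan([.473,-.084,.162],down(-85.2),1)
for n in("scene","top"):
    f=manip.grab_frame(n)["color"][:,:,::-1]
    c=f[150:350,290:490] if n=="scene" else f[170:350,240:440]
    cv2.imwrite(f"pics/{n}3.png",cv2.resize(c,None,fx=3,fy=3,interpolation=2))
E
```

```text
t 9.4 p [ 0.473  -0.0833  0.1614] yaw_y -85.15 z [-0.0014 -0.0001 -1.    ] F [-0.44    0.5282  1.2154] M [ 0.026  -0.0448 -0.0308] w 0.999 j [-0.3291 -0.2503  2.0129 -0.0005  1.3803  1.1571]
[-0.0, 0.7, -0.6] [-0.    0.08  0.05]
```

View pics/scene3.png

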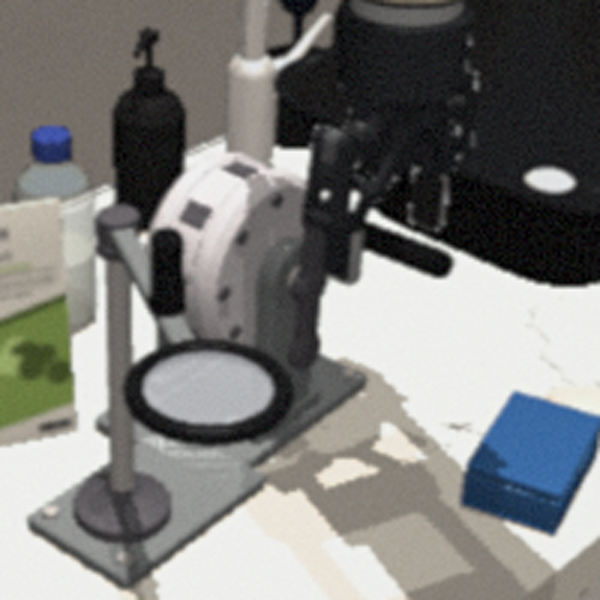

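The open fingers straddle the handle, with the pad at (345,240) in the crop and the handle end free at (440,264). Close.

Call:
move_arm([
  {"tx": 0,"ty": 0.0005,"tz": 0,"ax": 0,"ay": 0,"az": 0,"jaw": 255},
  {"tx": 0,"ty": 0,"tz": 0,"ax": 0,"ay": 0,"az": 0,"jaw": 255},
  {"tx": 0,"ty": 0,"tz": 0,"ax": 0,"ay": 0,"az": 0,"jaw": 255},
  {"tx": 0,"ty": 0,"tz": 0,"ax": 0,"ay": 0,"az": 0,"jaw": 255},
  {"tx": 0,"ty": 0,"tz": 0,"ax": 0,"ay": 0,"az": 0,"jaw": 255},
  {"tx": 0,"ty": 0,"tz": 0,"ax": 0,"ay": 0,"az": 0,"jaw": 255},
  {"tx": 0,"ty": 0,"tz": 0,"ax": 0,"ay": 0,"az": 0,"jaw": 255},
])

```text
time: 10.2
tool_pos: [0.4744, -0.0847, 0.1643]
tool_rot: [0.001, 0.999, 0.042, 0.001]
contact_force: [0.1, -0.5, 0.0]
gripper_width: 0.191
```

```bash
python3 - <<'E'
from h import *
show()
E
```

```text
t 10.2 p [ 0.4744 -0.0847  0.1643] yaw_y -85.16 z [ 0.0031 -0.0026 -1.    ] F [ 0.0577 -0.4748  0.0416] M [-0.0423 -0.0623 -0.0374] w 0.191 j [-0.3303 -0.2522  2.0094 -0.0015  1.3806  1.1562]
```

```bash
cat >> h.py <<'E'
import json
YAW=np.radians(4.85); EX=np.array([np.cos(YAW),np.sin(YAW),0]); EY=np.array([-np.sin(YAW),np.cos(YAW),0])
C0=np.array([EY@np.array([.476,-.0824,0]),0.1143])
def crank(step=8,n=6,C=None,r=.05,log=True,rest=0):
    C=C0 if C is None else np.array(C)
    p,R,s=pose(); F=np.array(s["contact_force"]); y,z=EY@p-C[0],p[2]-C[1]
    q=np.arctan2(-y,z); rr=np.hypot(y,z)
    t=np.array([-np.cos(q),-np.sin(q)]) # dir of growing q in (y,z)
    rad=np.array([-np.sin(q),np.cos(q)]); f=np.array([F@EY,F[2]])
    print("time %.1f x %.4f q %.1f deg r %.4f Ft(on tool) %.2f Frad %.2f Fx %.2f"%(s["time"],EX@p,np.degrees(q),rr,f@t,f@rad,F@EX),"M",np.array(s["ft_torque"]),"w %.3f"%s["gripper_width"],"tilt",R.as_matrix()[:,2],"yaw",np.degrees(np.arctan2(*R.as_matrix()[[1,0],1])))
    if log:
        L=json.load(open("log.json")) if os.path.exists("log.json") else []
        L.append(dict(t=s["time"],p=p.tolist(),F=F.tolist(),M=list(map(float,s["ft_torque"])),rest=rest,eff=list(map(float,s["joint_efforts"])))); json.dump(L,open("log.json","w"))
    prev=np.array([y,z])
    for i in range(1,n+1):
        a=q+np.radians(step)*i; ri=r+(rr-r)*max(0,1-i/3)
        nxt=ri*np.array([-np.sin(a),np.cos(a)]); d=nxt-prev; prev=nxt
        dw=EY*d[0]+np.array([0,0,d[1]]); print("  ",np.round(R.inv().apply(dw)*1000,1))
E
python3 -c "
from h import *
crank(7,6)"
```

```text
time 10.2 x 0.4656 q 2.4 deg r 0.0501 Ft(on tool) 0.48 Frad 0.06 Fx 0.02 M [-0.0423 -0.0623 -0.0374] w 0.191 tilt [ 0.0031 -0.0026 -1.    ] yaw -85.15509367395114
   [-0.   6.1  0.7]
   [-0.   5.9  1.4]
   [-0.   5.7  2.1]
   [-0.   5.4  2.8]
   [-0.   5.1  3.4]
   [-0.   4.6  4. ]
```

Call:
move_arm([
  {"tx": 0,"ty": 0.006,"tz": 0.0007,"ax": 0,"ay": 0,"az": 0,"jaw": 255},
  {"tx": 0,"ty": 0.006,"tz": 0.0014,"ax": 0,"ay": 0,"az": 0,"jaw": 255},
  {"tx": 0,"ty": 0.0057,"tz": 0.002,"ax": 0,"ay": 0,"az": 0,"jaw": 255},
])

```text
time: 10.5
tool_pos: [0.4756, -0.0998, 0.1611]
tool_rot: [-0.002, 0.999, 0.043, 0.001]
contact_force: [-1.8, 4.9, 3.0]
gripper_width: 0.188
```

```bash
python3 -c "
from h import *
crank(7,6)"
```

```text
time 10.5 x 0.4655 q 20.3 deg r 0.0499 Ft(on tool) -5.76 Frad 1.07 Fx -1.43 M [ 0.8211  0.3247 -0.0772] w 0.188 tilt [ 0.0016  0.005  -1.    ] yaw -85.06340553145768
   [-0.   5.6  2.4]
   [-0.   5.3  3.1]
   [-0.   4.9  3.7]
   [-0.   4.4  4.3]
   [-0.   3.8  4.8]
   [-0.   3.2  5.2]
```

Call:
move_arm([
  {"tx": 0,"ty": 0.0056,"tz": 0.0024,"ax": 0,"ay": 0,"az": 0,"jaw": 255},
  {"tx": 0,"ty": 0.0053,"tz": 0.0031,"ax": 0,"ay": 0,"az": 0,"jaw": 255},
  {"tx": 0,"ty": 0.0049,"tz": 0.0037,"ax": 0,"ay": 0,"az": 0,"jaw": 255},
])

```text
time: 10.8
tool_pos: [0.4768, -0.1141, 0.1528]
tool_rot: [-0.006, 0.999, 0.043, 0.0]
contact_force: [-2.2, 5.0, 4.7]
gripper_width: 0.184
```

```bash
python3 -c "
from h import *
crank(7,6)"
```

```text
time 10.8 x 0.4654 q 39.4 deg r 0.0499 Ft(on tool) -7.00 Frad 0.36 Fx -1.77 M [ 0.8157  0.421  -0.0944] w 0.184 tilt [ 0.      0.0123 -0.9999] yaw -85.0526192398348
   [-0.   4.5  4.1]
   [-0.   4.   4.6]
   [-0.   3.4  5. ]
   [-0.   2.7  5.5]
   [-0.   2.1  5.7]
   [-0.   1.3  6. ]
```

```bash
sed -i 's/^    prev=np.array(\[y,z\])/    print("  rotfix",np.degrees((R.inv()*down(-85.15)).as_rotvec()))\n    prev=np.array([y,z])/' h.py
```

Call:
move_arm([
  {"tx": 0,"ty": 0.0045,"tz": 0.0041,"ax": -0.4,"ay": 0,"az": 0,"jaw": 255},
  {"tx": 0,"ty": 0.004,"tz": 0.0046,"ax": -0.3,"ay": 0,"az": 0,"jaw": 255},
  {"tx": 0,"ty": 0.0034,"tz": 0.005,"ax": -0.2,"ay": 0,"az": 0,"jaw": 255},
])

```text
time: 11.1
tool_pos: [0.4777, -0.1249, 0.1405]
tool_rot: [-0.001, 0.999, 0.043, -0.0]
contact_force: [-3.6, 5.5, 6.5]
gripper_width: 0.184
```

```bash
python3 -c "
from h import *
crank(7,6)"
```

```text
time 11.1 x 0.4654 q 58.3 deg r 0.0499 Ft(on tool) -8.53 Frad -1.50 Fx -3.11 M [ 0.878   0.4991 -0.0263] w 0.184 tilt [-0.0003  0.0026 -1.    ] yaw -85.06817000863614
  rotfix [-0.149   0.0049  0.0818]
   [-0.   2.9  5.4]
   [-0.   2.2  5.7]
   [-0.   1.5  5.9]
   [-0.   0.8  6.1]
   [0.  0.  6.1]
   [ 0.  -0.7  6.1]
```

Call:
move_arm([
  {"tx": 0,"ty": 0.0029,"tz": 0.0054,"ax": -0.2,"ay": 0,"az": 0,"jaw": 255},
  {"tx": 0,"ty": 0.0022,"tz": 0.0057,"ax": -0.1,"ay": 0,"az": 0,"jaw": 255},
  {"tx": 0,"ty": 0.0015,"tz": 0.0059,"ax": -0.1,"ay": 0,"az": 0,"jaw": 255},
])

```text
time: 11.4
tool_pos: [0.4781, -0.131, 0.1259]
tool_rot: [0.0, 0.999, 0.043, -0.001]
contact_force: [-4.5, 4.2, 7.8]
gripper_width: 0.192
```

```bash
python3 -c "
from h import *
crank(7,6)"
```

```text
time 11.4 x 0.4654 q 76.6 deg r 0.0499 Ft(on tool) -8.61 Frad -2.62 Fx -4.12 M [ 0.7121  0.6093 -0.0533] w 0.192 tilt [-0.0015 -0.0001 -1.    ] yaw -85.07594690242408
  rotfix [-0.0013  0.086   0.0741]
   [0.  1.1 6. ]
   [0.  0.3 6.1]
   [ 0.  -0.4  6.1]
   [ 0.  -1.2  6. ]
   [ 0.  -1.9  5.8]
   [ 0.  -2.6  5.5]
```

Call:
move_arm([
  {"tx": -0.0002,"ty": 0.0011,"tz": 0.006,"ax": -0.1,"ay": 0,"az": 0,"jaw": 255},
  {"tx": -0.0002,"ty": 0.0003,"tz": 0.0061,"ax": 0,"ay": 0,"az": 0,"jaw": 255},
  {"tx": 0,"ty": -0.0004,"tz": 0.0061,"ax": 0,"ay": 0,"az": 0,"jaw": 255},
])

```text
time: 11.7
tool_pos: [0.4783, -0.1322, 0.1111]
tool_rot: [-0.0, 0.999, 0.043, -0.001]
contact_force: [-5.2, 3.8, 9.3]
gripper_width: 0.187
```

```bash
python3 -c "
from h import *
crank(7,6)"
```

```text
time 11.7 x 0.4654 q 93.7 deg r 0.0499 Ft(on tool) -9.03 Frad -4.78 Fx -4.85 M [ 0.4741  0.8344 -0.0622] w 0.187 tilt [-0.0021  0.0005 -1.    ] yaw -85.08989168480043
  rotfix [-0.0408  0.1195  0.0602]
   [ 0.  -0.7  6.1]
   [ 0.  -1.5  5.9]
   [ 0.  -2.2  5.7]
   [ 0.  -2.9  5.4]
   [ 0.  -3.5  5. ]
   [ 0.  -4.1  4.5]
```

Call:
move_arm([
  {"tx": -0.0003,"ty": -0.001,"tz": 0.0061,"ax": 0,"ay": 0,"az": 0,"jaw": 255},
  {"tx": -0.0002,"ty": -0.0017,"tz": 0.006,"ax": 0,"ay": 0,"az": 0,"jaw": 255},
  {"tx": -0.0002,"ty": -0.0025,"tz": 0.0057,"ax": 0,"ay": 0,"az": 0,"jaw": 255},
])

```text
time: 12.0
tool_pos: [0.478, -0.1295, 0.0978]
tool_rot: [0.001, 0.999, 0.043, -0.001]
contact_force: [-5.3, -0.3, 10.0]
gripper_width: 0.188
```

```bash
python3 -c "
from h import *
crank(7,6)"
```

```text
time 12.0 x 0.4654 q 109.3 deg r 0.0499 Ft(on tool) -9.40 Frad -3.49 Fx -5.29 M [-0.0819  0.7951 -0.0324] w 0.188 tilt [-0.002  -0.0026 -1.    ] yaw -85.099646805579
  rotfix [0.1413 0.1288 0.0502]
   [ 0.  -2.4  5.6]
   [ 0.  -3.   5.3]
   [ 0.  -3.6  4.9]
   [ 0.  -4.2  4.4]
   [ 0.  -4.7  3.8]
   [ 0.  -5.2  3.2]
```

Call:
move_arm([
  {"tx": -0.0003,"ty": -0.0025,"tz": 0.0057,"ax": 0.1,"ay": 0.1,"az": 0,"jaw": 255},
  {"tx": -0.0003,"ty": -0.0032,"tz": 0.0053,"ax": 0,"ay": 0,"az": 0,"jaw": 255},
  {"tx": -0.0002,"ty": -0.0038,"tz": 0.0049,"ax": 0,"ay": 0,"az": 0,"jaw": 255},
  {"tx": -0.0002,"ty": -0.0043,"tz": 0.0044,"ax": 0,"ay": 0,"az": 0,"jaw": 255},
])

```text
time: 12.4
tool_pos: [0.4775, -0.1223, 0.0842]
tool_rot: [0.006, 0.999, 0.043, -0.0]
contact_force: [-5.5, -4.8, 8.7]
gripper_width: 0.188
```

```bash
python3 -c "
from h import *
crank(7,6)"
```

```text
time 12.4 x 0.4654 q 127.0 deg r 0.0500 Ft(on tool) -9.49 Frad -1.80 Fx -5.87 M [-0.7137  0.7138 -0.1174] w 0.188 tilt [ 0.0004 -0.013  -0.9999] yaw -85.10284269781398
  rotfix [0.7416 0.038  0.0469]
   [ 0.  -4.   4.6]
   [ 0.  -4.5  4.1]
   [ 0.  -5.   3.5]
   [ 0.  -5.4  2.8]
   [ 0.  -5.7  2.2]
   [ 0.  -5.9  1.5]
```

Call:
move_arm([
  {"tx": -0.0003,"ty": -0.004,"tz": 0.0046,"ax": 0.4,"ay": 0,"az": 0,"jaw": 255},
  {"tx": -0.0003,"ty": -0.0045,"tz": 0.0041,"ax": 0.3,"ay": 0,"az": 0,"jaw": 255},
  {"tx": -0.0002,"ty": -0.005,"tz": 0.0035,"ax": 0.2,"ay": 0,"az": 0,"jaw": 255},
  {"tx": -0.0002,"ty": -0.0054,"tz": 0.0028,"ax": 0.2,"ay": 0,"az": 0,"jaw": 255},
])

```text
time: 12.8
tool_pos: [0.4767, -0.1133, 0.0753]
tool_rot: [0.007, 0.999, 0.043, 0.0]
contact_force: [-2.4, -9.3, 2.6]
gripper_width: 0.19
```

```bash
python3 -c "
from h import *
crank(7,6)"
```

```text
time 12.8 x 0.4655 q 141.7 deg r 0.0497 Ft(on tool) -8.75 Frad 3.62 Fx -3.15 M [-1.5072  0.3284 -0.1096] w 0.190 tilt [ 0.0006 -0.0136 -0.9999] yaw -85.08613357161225
  rotfix [0.7775 0.0298 0.0637]
   [ 0.  -5.   3.5]
   [ 0.  -5.4  2.8]
   [ 0.  -5.7  2.2]
   [ 0.  -5.9  1.4]
   [ 0.  -6.1  0.6]
   [ 0.  -6.1 -0.1]
```

Call:
move_arm([
  {"tx": 0,"ty": -0.006,"tz": 0.004,"ax": 0.6,"ay": 0,"az": 0,"jaw": 255},
  {"tx": 0,"ty": -0.0065,"tz": 0.0032,"ax": 0.5,"ay": 0,"az": 0,"jaw": 255},
  {"tx": 0,"ty": -0.007,"tz": 0.0025,"ax": 0.4,"ay": 0,"az": 0,"jaw": 255},
  {"tx": 0,"ty": -0.007,"tz": 0.0017,"ax": 0.4,"ay": 0,"az": 0,"jaw": 255},
])

```text
time: 13.2
tool_pos: [0.4755, -0.0982, 0.0672]
tool_rot: [0.002, 0.999, 0.043, -0.001]
contact_force: [-0.3, -9.4, -1.9]
gripper_width: 0.192
```

```bash
python3 -c "
from h import *
crank(8,6)"
```

```text
time 13.2 x 0.4655 q 161.6 deg r 0.0497 Ft(on tool) -8.25 Frad 4.78 Fx -1.08 M [-1.4213 -0.0166 -0.1372] w 0.192 tilt [-0.0012 -0.0037 -1.    ] yaw -85.09550356634466
  rotfix [0.2075 0.0861 0.0543]
   [ 0.  -6.7  1.8]
   [ 0.  -6.9  0.9]
   [ 0.  -7.  -0.1]
   [ 0.  -6.9 -1.2]
   [ 0.  -6.6 -2.1]
   [ 0.  -6.3 -3. ]
```

Call:
move_arm([
  {"tx": 0,"ty": -0.0067,"tz": 0.0018,"ax": 0.3,"ay": 0,"az": 0,"jaw": 255},
  {"tx": 0,"ty": -0.0069,"tz": 0.0009,"ax": 0.2,"ay": 0,"az": 0,"jaw": 255},
  {"tx": 0,"ty": -0.007,"tz": -0.0001,"ax": 0.1,"ay": 0,"az": 0,"jaw": 255},
])

```text
time: 13.5
tool_pos: [0.4744, -0.0855, 0.0648]
tool_rot: [0.005, 0.999, 0.042, -0.0]
contact_force: [2.5, -7.0, -6.9]
gripper_width: 0.186
```

```bash
python3 -c "
from h import *
crank(8,6)"
```

```text
time 13.5 x 0.4655 q 176.6 deg r 0.0496 Ft(on tool) -6.72 Frad 7.36 Fx 1.88 M [-1.0869 -0.3975 -0.0545] w 0.186 tilt [-0.     -0.0097 -1.    ] yaw -85.13273654994777
  rotfix [0.5513 0.0493 0.017 ]
   [ 0.  -6.9 -0. ]
   [ 0.  -6.9 -1. ]
   [ 0.  -6.7 -1.9]
   [-0.  -6.3 -3. ]
   [-0.  -5.8 -3.8]
   [-0.  -5.3 -4.6]
```

Call:
move_arm([
  {"tx": 0,"ty": -0.0068,"tz": 0.0003,"ax": 0.4,"ay": 0,"az": 0,"jaw": 255},
  {"tx": 0,"ty": -0.0068,"tz": -0.0008,"ax": 0.2,"ay": 0,"az": 0,"jaw": 255},
  {"tx": 0,"ty": -0.0066,"tz": -0.0017,"ax": 0.1,"ay": 0,"az": 0,"jaw": 255},
])

```text
time: 13.8
tool_pos: [0.4733, -0.0713, 0.0659]
tool_rot: [0.005, 0.999, 0.042, 0.0]
contact_force: [2.7, -4.6, -6.4]
gripper_width: 0.19
```

```bash
sed -i 's/0.1143\])/0.1145])/' h.py; python3 -c "
from h import *
crank(8,6)"
```

```text
time 13.8 x 0.4655 q -166.9 deg r 0.0499 Ft(on tool) -6.18 Frad 5.18 Fx 2.25 M [-0.662  -0.4818 -0.1284] w 0.190 tilt [ 0.0011 -0.01   -0.9999] yaw -85.15965624716169
  rotfix [ 0.5761 -0.0154 -0.0096]
   [-0.  -6.6 -2.1]
   [-0.  -6.3 -3. ]
   [ 0.  -5.8 -3.9]
   [ 0.  -5.2 -4.6]
   [ 0.  -4.5 -5.3]
   [ 0.  -3.7 -5.9]
```

Call:
move_arm([
  {"tx": 0,"ty": -0.0066,"tz": -0.0021,"ax": 0.4,"ay": 0,"az": 0,"jaw": 255},
  {"tx": 0,"ty": -0.0062,"tz": -0.003,"ax": 0.1,"ay": 0,"az": 0,"jaw": 255},
  {"tx": 0,"ty": -0.0058,"tz": -0.0038,"ax": 0,"ay": 0,"az": 0,"jaw": 255},
])

```text
time: 14.1
tool_pos: [0.472, -0.0548, 0.0729]
tool_rot: [0.003, 0.999, 0.042, 0.001]
contact_force: [4.4, -1.0, -5.0]
gripper_width: 0.184
```

```bash
python3 -c "
from h import *
crank(8,6)"
```

```text
time 14.1 x 0.4656 q -146.2 deg r 0.0500 Ft(on tool) -3.93 Frad 3.39 Fx 4.33 M [-0.2576 -0.5704  0.0213] w 0.184 tilt [ 0.0022 -0.0056 -1.    ] yaw -85.23477874441703
  rotfix [ 0.3287 -0.101  -0.0845]
   [-0.  -5.5 -4.3]
   [ 0.  -4.8 -5. ]
   [ 0.  -4.1 -5.7]
   [ 0.  -3.3 -6.2]
   [ 0.  -2.4 -6.6]
   [ 0.  -1.4 -6.8]
```

Call:
move_arm([
  {"tx": 0,"ty": -0.0055,"tz": -0.0043,"ax": 0.2,"ay": 0,"az": 0,"jaw": 255},
  {"tx": 0,"ty": -0.0048,"tz": -0.005,"ax": 0,"ay": 0,"az": 0,"jaw": 255},
  {"tx": 0,"ty": -0.0041,"tz": -0.0057,"ax": 0,"ay": 0,"az": 0,"jaw": 255},
])

```text
time: 14.4
tool_pos: [0.4708, -0.0393, 0.0891]
tool_rot: [0.001, 0.999, 0.042, 0.001]
contact_force: [1.5, -2.0, -2.5]
gripper_width: 0.193
```

```bash
python3 -c "
from h import *
crank(8,6)"
```

```text
time 14.4 x 0.4657 q -120.4 deg r 0.0503 Ft(on tool) -3.23 Frad -0.53 Fx 1.29 M [-0.5099 -0.2751 -0.0172] w 0.193 tilt [ 0.0021 -0.0023 -1.    ] yaw -85.20912628588228
  rotfix [ 0.1436 -0.106  -0.059 ]
   [ 0.  -3.  -6.3]
   [ 0.  -2.1 -6.7]
   [ 0.  -1.2 -6.9]
   [ 0.  -0.3 -7. ]
   [ 0.   0.7 -6.9]
   [ 0.   1.7 -6.8]
```

Call:
move_arm([
  {"tx": 0,"ty": -0.003,"tz": -0.0063,"ax": 0.1,"ay": 0,"az": 0,"jaw": 255},
  {"tx": 0,"ty": -0.002,"tz": -0.0067,"ax": 0,"ay": 0,"az": 0,"jaw": 255},
  {"tx": 0,"ty": -0.0012,"tz": -0.0069,"ax": 0,"ay": 0,"az": 0,"jaw": 255},
])

```text
time: 14.7
tool_pos: [0.4702, -0.0324, 0.1115]
tool_rot: [0.001, 0.999, 0.042, 0.001]
contact_force: [1.5, -4.6, -2.4]
gripper_width: 0.187
```

```bash
python3 -c "
from h import *
crank(8,6)"
```

```text
time 14.7 x 0.4658 q -93.4 deg r 0.0504 Ft(on tool) -2.66 Frad -4.60 Fx 1.14 M [-0.7651 -0.2309 -0.0582] w 0.187 tilt [ 0.0022 -0.0017 -1.    ] yaw -85.15704106744705
  rotfix [ 0.1075 -0.1184 -0.0069]
   [ 0.   0.2 -7. ]
   [ 0.   1.2 -6.9]
   [ 0.   2.1 -6.7]
   [ 0.   2.9 -6.3]
   [ 0.   3.8 -5.9]
   [ 0.   4.6 -5.3]
```

Call:
move_arm([
  {"tx": 0,"ty": 0.0006,"tz": -0.007,"ax": 0.1,"ay": 0,"az": 0,"jaw": 255},
  {"tx": 0,"ty": 0.0014,"tz": -0.0069,"ax": 0,"ay": 0,"az": 0,"jaw": 255},
  {"tx": 0,"ty": 0.0022,"tz": -0.0067,"ax": 0,"ay": 0,"az": 0,"jaw": 255},
])

```text
time: 15.0
tool_pos: [0.4705, -0.0364, 0.1342]
tool_rot: [-0.0, 0.999, 0.042, 0.001]
contact_force: [2.5, -3.4, -3.9]
gripper_width: 0.188
```

```bash
python3 -c "
from h import *
crank(8,6)"
```

```text
time 15.0 x 0.4657 q -67.0 deg r 0.0503 Ft(on tool) -2.12 Frad -4.86 Fx 2.19 M [-0.5829 -0.4413 -0.0462] w 0.188 tilt [ 0.0025  0.0009 -1.    ] yaw -85.1393106313308
  rotfix [-0.0381 -0.1466  0.0106]
   [ 0.   3.3 -6.2]
   [ 0.   4.1 -5.7]
   [ 0.   4.8 -5. ]
   [ 0.   5.4 -4.4]
   [ 0.   6.  -3.6]
   [ 0.   6.4 -2.7]
```

Call:
move_arm([
  {"tx": 0,"ty": 0.0035,"tz": -0.006,"ax": 0,"ay": 0,"az": 0,"jaw": 255},
  {"tx": 0,"ty": 0.0042,"tz": -0.0056,"ax": 0,"ay": 0,"az": 0,"jaw": 255},
  {"tx": 0,"ty": 0.0048,"tz": -0.005,"ax": 0,"ay": 0,"az": 0,"jaw": 255},
])

```text
time: 15.3
tool_pos: [0.4715, -0.0491, 0.1519]
tool_rot: [-0.001, 0.999, 0.042, 0.001]
contact_force: [3.1, -1.1, -5.3]
gripper_width: 0.191
```

```bash
python3 -c "
from h import *
crank(8,6)"
```

```text
time 15.3 x 0.4657 q -41.9 deg r 0.0503 Ft(on tool) -2.51 Frad -4.89 Fx 3.00 M [-0.1765 -0.5113 -0.1129] w 0.191 tilt [ 0.0026  0.0031 -1.    ] yaw -85.14265662392219
  rotfix [-0.1614 -0.166   0.0071]
   [ 0.   5.6 -4.3]
   [ 0.   6.1 -3.4]
   [ 0.   6.5 -2.5]
   [ 0.   6.8 -1.7]
   [ 0.   6.9 -0.7]
   [-0.   7.   0.2]
```

Call:
move_arm([
  {"tx": 0,"ty": 0.0056,"tz": -0.004,"ax": -0.1,"ay": 0,"az": 0,"jaw": 255},
  {"tx": 0,"ty": 0.0061,"tz": -0.0033,"ax": 0,"ay": 0,"az": 0,"jaw": 255},
  {"tx": 0,"ty": 0.0065,"tz": -0.0025,"ax": 0,"ay": 0,"az": 0,"jaw": 255},
])

```text
time: 15.6
tool_pos: [0.473, -0.0671, 0.1621]
tool_rot: [-0.003, 0.999, 0.042, 0.001]
contact_force: [3.3, 3.0, -4.2]
gripper_width: 0.184
```

```bash
python3 -c "
from h import *
crank(8,6)"
```

```text
time 15.6 x 0.4656 q -18.0 deg r 0.0501 Ft(on tool) -3.82 Frad -3.13 Fx 3.59 M [ 0.455  -0.4685  0.0211] w 0.184 tilt [ 0.0023  0.0057 -1.    ] yaw -85.13669015280597
  rotfix [-0.3164 -0.1597  0.0129]
   [ 0.   6.8 -1.7]
   [ 0.   6.9 -0.7]
   [-0.   7.   0.2]
   [-0.   6.9  1.2]
   [-0.   6.6  2.1]
   [-0.   6.3  3. ]
```

Call:
move_arm([
  {"tx": 0,"ty": 0.0068,"tz": -0.0016,"ax": -0.2,"ay": 0,"az": 0,"jaw": 255},
  {"tx": 0,"ty": 0.0069,"tz": -0.0006,"ax": -0.1,"ay": 0,"az": 0,"jaw": 255},
  {"tx": 0,"ty": 0.007,"tz": 0.0003,"ax": 0,"ay": 0,"az": 0,"jaw": 255},
])

```text
time: 15.9
tool_pos: [0.4746, -0.0877, 0.1642]
tool_rot: [-0.002, 0.999, 0.043, 0.001]
contact_force: [1.6, 4.6, -2.8]
gripper_width: 0.187
```

```bash
python3 - <<'E'
from h import *
crank(8,6)
L=json.load(open("log.json")); P=np.array([l["p"] for l in L]); F=np.array([l["F"] for l in L]); M=np.array([l["M"] for l in L])
Y=P@EY; Z=P[:,2]
# circle fit
A=np.stack([2*Y,2*Z,np.ones(len(Y))],1); c=np.linalg.lstsq(A,Y**2+Z**2,rcond=None)[0]; r=np.sqrt(c[2]+c[0]**2+c[1]**2); print("circle",c[:2],C0,r)
q=np.unwrap(np.arctan2(-(Y-c[0]),Z-c[1])); 
Ft=-(-np.cos(q)*(F@EY)-np.sin(q)*F[:,2])   # push needed
q=q[1:];Ft=Ft[1:]
A=np.stack([np.ones_like(q),np.sin(q),np.cos(q)],1); k,res,_,_=np.linalg.lstsq(A,Ft,rcond=None)
print(k,"amp",np.hypot(k[1],k[2]),"peak q",np.degrees(np.arctan2(k[1],k[2])),"rms",np.sqrt(res/len(q)))
for a,b,m in zip(np.degrees(q),Ft,A@k): print("%.0f %.2f %.2f"%(a,b,m))
E
```

```text
time 15.9 x 0.4655 q 6.0 deg r 0.0500 Ft(on tool) -4.11 Frad -3.29 Fx 2.02 M [ 0.891  -0.2756 -0.0004] w 0.187 tilt [ 0.0019  0.005  -1.    ] yaw -85.1205582105182
  rotfix [-0.2743 -0.1338  0.0291]
   [-0.   6.9  1.2]
   [-0.   6.6  2.1]
   [-0.   6.3  3. ]
   [-0.   5.8  3.9]
   [-0.   5.2  4.6]
   [-0.   4.5  5.3]
circle [-0.1221  0.1145] [-0.1223  0.1145] 0.05001992671224791
[ 5.655   3.5044 -1.1577] amp 3.690703705503463 peak q 108.28058258896657 rms [0.3516]
21 5.76 5.81
40 7.01 7.01
59 8.53 8.04
77 8.60 8.80
94 9.01 9.23
109 9.39 9.34
127 9.49 9.15
142 8.74 8.74
161 8.24 7.87
176 6.69 7.03
193 6.16 6.00
214 3.92 4.68
239 3.24 3.22
267 2.66 2.23
293 2.12 1.98
318 2.50 2.46
342 3.81 3.48
366 4.10 4.88
```

The fit is clean: friction is 5.7 N, amplitude 3.7 N, and the push peaks at q = 108° (rms 0.35 N). The heavy side is therefore straight down at q ≈ 18° (378°), and the handle is at 366° now.

Call:
move_arm([
  {"tx": 0,"ty": 0.006,"tz": 0.001,"ax": -0.1,"ay": 0,"az": 0,"jaw": 255},
  {"tx": 0,"ty": 0.0045,"tz": 0.0013,"ax": 0,"ay": 0,"az": 0,"jaw": 255},
  {"tx": 0,"ty": 0,"tz": 0,"ax": 0,"ay": 0,"az": 0,"jaw": 255},
  {"tx": 0,"ty": 0,"tz": 0,"ax": 0,"ay": 0,"az": 0,"jaw": 255},
  {"tx": 0,"ty": 0,"tz": 0,"ax": 0,"ay": 0,"az": 0,"jaw": 255},
])

```text
time: 16.4
tool_pos: [0.4755, -0.0983, 0.1619]
tool_rot: [-0.004, 0.999, 0.042, 0.001]
contact_force: [2.6, 3.7, -2.5]
gripper_width: 0.191
```

```bash
python3 - <<'E'
from h import *
crank(8,1,log=False)
E
```

```text
time 16.4 x 0.4655 q 18.5 deg r 0.0499 Ft(on tool) -2.47 Frad -3.42 Fx 2.93 M [ 0.5849 -0.3597 -0.0516] w 0.191 tilt [ 0.001   0.0084 -1.    ] yaw -85.1642877157473
  rotfix [-0.4737 -0.0959 -0.0147]
   [-0.   6.5  2.6]
```

Call:
move_arm([
  {"tx": 0,"ty": 0,"tz": 0,"ax": 0,"ay": 0,"az": 0,"jaw": 255},
  {"tx": 0,"ty": 0,"tz": 0,"ax": 0,"ay": 0,"az": 0,"jaw": 255},
  {"tx": 0,"ty": 0,"tz": 0,"ax": 0,"ay": 0,"az": 0,"jaw": 255},
  {"tx": 0,"ty": 0,"tz": 0,"ax": 0,"ay": 0,"az": 0,"jaw": 255},
  {"tx": 0,"ty": 0,"tz": 0,"ax": 0,"ay": 0,"az": 0,"jaw": 255},
])

```text
time: 16.9
tool_pos: [0.4755, -0.0983, 0.1618]
tool_rot: [-0.004, 0.999, 0.042, 0.001]
contact_force: [2.0, 3.2, -2.2]
gripper_width: 0.189
```

```bash
python3 - <<'E'
from h import *
crank(8,1,log=False)
print(np.array(manip.state()["joint_vel"]))
a=manip.grab_frame("scene")["color"][:,:,::-1]; b=manip.grab_frame("top")["color"][:,:,::-1]
cv2.imwrite("pics/end.png",np.hstack([cv2.resize(a[150:400,200:490],(464,400)),cv2.resize(b[130:380,180:390],(336,400))]))
E
```

```text
time 16.9 x 0.4655 q 18.5 deg r 0.0499 Ft(on tool) -2.22 Frad -3.03 Fx 2.24 M [ 0.4877 -0.399  -0.0071] w 0.189 tilt [ 0.0011  0.0075 -1.    ] yaw -85.13660594848422
  rotfix [-0.4251 -0.0983  0.013 ]
   [-0.   6.5  2.6]
[-0.001  -0.001   0.0001  0.0008  0.0001 -0.    ]
```

View pics/end.png

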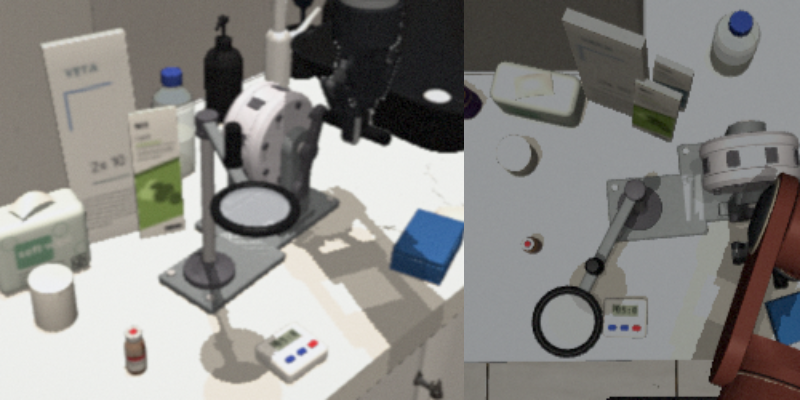

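The picture shows the magnifier still swung away (lens at (568,320) right-hand view). All the bystanders are in place, and the gripper still holds the handle at (370,130) left-hand view. The arm is still, so I'm handing in.

```bash
python3 - <<'E'
from plant import manip
print(manip.job_done())
s=manip.state(); print(s["time"],s["tool_pos"],s["contact_force"],s["gripper_width"])
E
```

```text
the job is handed in; nothing more can be done
None
the job is handed in; nothing more can be done
```

The job is handed in at about 17 s of the 72 s. The magnifier is swung clear, and the gripper is holding the crank handle with the heavy side, by my fit, straight down. No verdict is reported.

- **Magnifier:** I gripped it by the knob and swung it about 92° (1.6 rad), towards the robot and on to the left. The last picture shows it still there.
- **Rotor:** I turned it clockwise through about 364° with a firm grip. The push at the handle fitted a sine well: 5.7 N friction, 3.7 N from the hidden weight, rms error 0.35 N. The push peaked with the handle at 108°, so the heavy side hangs straight down with the handle at about 18° from the top.
- **Final hold:** The handle stands at 18.5°, 12° further on from the full turn. The arm is still, with joint speeds of 0.001 rad/s or less. The opening reads 0.19, as it did with the handle gripped at the start, and the bystanders look unmoved.

**Limits of the checks:**
- I felt the rotor in one direction only, so a lag in the force reading could shift the heavy angle by a few degrees. I put that at well inside the 25° allowed.
- I could not read the finger grip force directly; the only sign of it is the opening.
- Steady forces of up to about 7 N, radial and along the axle, showed during the turn. They did not move the measured circle, which fitted a 50.0 mm radius.

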